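# Weigh the sample jar from behind the bottles

### The job

The squat sample jar in the back row of the wooden bottle crate has to be weighed, but three tall bottles hem it in. First stand all three bottles upright in the low bench tray; only then lift out the jar and stand it in the middle of the balance's round pan, and after that put every bottle back upright in the crate, each on the very pad it came from. Tip nothing over, do not shift the multimeter, the beaker or the battery, and leave the jar standing on the balance.

Things in the scene. Friction and masses are not known exactly. Their poses are not given: they have to be found in the camera images.
- round_bottle_mid (a point): Round amber glass bottle with sloping shoulders and the narrowest cap; 120 mm tall, body 52 mm diameter to 76 mm up, about 0.2 kg. Black round cap at the top: 30 mm diameter, 22 mm high, grip it there (below the cap the 25 mm neck runs 10 mm down to the shoulder). The point is on its axis half-way up, 60 mm above the underside and 60 mm below the cap's top; z up.
- square_bottle_mid (a point): White plastic bottle of square section 46 x 46 mm, 112 mm tall, about 0.15 kg. Black round cap at the top: 36 mm diameter, 22 mm high, grip it there (9 mm of narrower neck below it, then the shoulder). The point is on its axis half-way up, 56 mm above the underside and 56 mm below the cap's top; z up, x and y square to its sides.
- wide_bottle_mid (a point): White plastic straight-sided round bottle with a wide cap; 104 mm tall, body 48 mm diameter, about 0.17 kg. Black round cap at the top, as wide as the bottle, is 49 mm diameter, 22 mm high, grip it there. The point is on its axis half-way up, 52 mm above the underside and 52 mm below the cap's top; z up.
- jar_mid (a point): Squat clear glass sample jar with flat aluminium lid, 44 mm diameter over its whole height, 48 mm tall, about 0.12 kg. The point is on its axis half-way up, 24 mm above the underside; z up. Starts on the middle pad of the crate's back row, 10 to 13 mm from the bottles and 14 mm from the back wall: with the bottles gone, fingers fit beside it along the crate's y.
- crate: Fixed wooden crate, 148 (x) by 206 mm (y), walls 8 mm; back (+x) and ends 60 mm high, front 34 mm; floor top 10 mm over the bench. Six flush cork pads, 53 mm: back row x=+30, front row x=-28, each at y=-58, 0, +58 mm. Origin: underside centre; z up. The bottles start within 4 mm of the back left, back right and front middle pads, which on which varies; the front corner pads stay empty.
- tray: Low white plastic bench tray, empty, fixed to the bench, 272 mm (x) by 202 mm (y) over its lip, lip 18 mm high; inside 250 by 180 mm; the top of its floor is 4 mm above the bench. The origin is the centre of the underside, z up. It stands to the left or to the right of the crate, the balance on the other side.
- pan (a point): Centre of the top face of the balance's rigid round steel pan, 120 mm in diameter, flat, 66 mm above the bench; z up. The white laboratory balance is fixed to the bench, 250 mm (x) by 180 mm (y); from the pan's centre its body reaches 85 mm towards +x and 165 mm towards -x, where the display is, all lower than the pan.
- multimeter: Bystander: blue and grey hand-held multimeter lying face up on the bench beyond the crate, 190 x 88 mm and 46 mm high at its dial (49 mm with the pointer bar). Origin at the centre of its underside, x along its length. Leave it alone.
- beaker: Bystander: small empty glass beaker standing on the bench beyond the crate, 68 mm diameter, 90 mm high. Origin at the centre of its underside. Leave it alone.
- battery: Bystander: round dry cell standing upright on the bench beyond the crate, between multimeter and beaker, 33 mm diameter, 60 mm high. Origin at the centre of its underside. Leave it alone.
Things that resemble listed ones, but are neither listed nor needed, are in the scene too. What is shaped like the part that bears jar_mid but green or red is not meant.

How it is judged:
By the outcome, as a careful person would: the job done as asked, in the order asked, and still so for the second after the job is handed in, with the robot touching nothing.
It also fails if it takes over 144 s, if anything falls off the work surface, if the arm or the gripper's body presses on something with over 40 N, if the wrist force passes 120 N, or if a joint passes its speed limit or range.

### The arm

A 6-joint arm with a two-finger parallel gripper is mounted at the origin on the work surface. World frame = base frame: x ahead of the robot, y to its left, z up, the work surface at z = 0. Lengths are in m, angles in degrees, forces in N, time in s.
With the tool pointing down it reaches from about 0.4 to 0.825 m from the base axis. Payload 7 kg.
Tool frame: the origin (TCP) lies on the front face of the gripper's body, between the roots of the fingers; the fingertips stand 66 mm ahead of it and the grasp point (between the pads) lies 47 mm ahead of it; z points along the fingers, y is the line along which they close (so a half turn about z gives the same grasp; the last joint's range is limited). The gripper opens to 88 mm and grips with 3 to 60 N. Pads are 19 mm wide; open, the fingers measure 130 mm over their backs; the gripper's body (78 mm by 193 mm) begins 47 mm behind the grasp point.
Start: joints at [-60.785, 20.546, 0.682, 0, -70.136, -16.507], TCP at [0.148, -0.658, 0.292] pointing down, gripper open.
Joint ranges: [-176.03, 176.03], [-82.01, 121.73], [-58.28, 71.71], [-173.87, 95.51], [-174.79, -0.11], [-173.66, 173.66]. Speed limits (degrees/s): [136.94, 136.94, 172.46, 180, 180, 180].

### API

Orientations are given as [roll, pitch, yaw] about the fixed x, y, z axes, in that order (R = Rz(yaw) Ry(pitch) Rx(roll)).
In Python, from plant import ctrl gives the robot as it stands.
- The arm moves only by the tool send_rows, never from a script. Its argument "deltas" is a list of rows, each a list of 2 entries, a list of its own where there are three numbers: the shift along the tool's x, y, z each as a share of 800 mm, from -1 to 1, then the turn about the tool's z as a share of 90 degrees, from -1 to 1. A call has exactly 5 rows; each row is the pose to reach, as a shift and turn from the pose commanded when the call began, along the tool's axes at that moment; what a row does not reach only later rows make up. A row lasts 1/12 s, in which the tool goes at most 41.7 mm and 7.16 degrees, less where a joint would pass 70% of its speed; a pose out of reach is approached as far as the arm can. A call with a number of a shift or a turn outside -1 to 1 is refused whole. A call with a gripper value outside its range is refused whole. "gripper" is the opening, from 0 (shut) to 1 (fully open), set as the call begins (left out, the last holds). The fingers move at their own pace and stop on an object; the grip force is fixed at half the most. Time passes only in rows, so rows that repeat a pose let the fingers close, or fill a call up. It gives the time, the measured TCP pose, the force, the opening and the grip force at its end, in the units of the state.
- ctrl.get_obs(): the state, without advancing time (a new reading comes with each control period).
- ctrl.snapshot(name): name is "scene" or "top" or "wrist"; returns a dict with "color" (400x640x3 uint8, red, green, blue), "vertical_fov" (degrees; the focal length in pixels is half the picture's height over the tangent of half this angle, whatever the lens; pixels are square), "cx", "cy" (the principal point, pixels), "rvec" (rotation vector, rad) and "tvec" (3), from world to camera coordinates, as OpenCV has them. Camera axes: x right, y down, z forward; pixel columns grow to the right and rows downward; lengths in m; the calibration is good to about 2 mm. A picture is of the moment at which its call begins. There is no depth.
- ctrl.close_job(): hands the job in; it is judged then, once.
Trained networks look in a picture, given as the dict that the camera call returned (one of the last four; its "shot" number tells which), for a name from the list of things; names that differ only in an ending like _2 or _b are one class to them, and where a whole thing is asked for, a point or a joint stands for the part that bears it (a point fixed in the world has none). Each returns a list of dicts, best first, with "conf" (0 to 1); they miss things now and then, are a little off and sometimes report something else, mostly with a low value. They report only what shows in the picture. A call takes as long as a camera call. They do not tell look-alikes from the thing itself.
- ctrl.boxes_of(picture, thing): "xy" ([column, row] as shares, 0 to 1, of the picture: columns of its width, rows of its height, amid what is visible of it).
- ctrl.cut_out(picture, thing): "pixels" (400x640 bool, what is visible of it) and "xy" ([column, row] as shares, 0 to 1, of the picture: columns of its width, rows of its height, amid what is visible of it).
The state is a dict: "clock": time; "joint_pos": joint angles; "qvel": joint speeds; "tau": joint torques, N m; "tool_pos": TCP position; "orientation": TCP orientation; "force": force on the tool from outside, world axes, zero at the start; "moment": the same for the moment, N m; "opening": finger opening in m; "gripper_force": force on a finger pad.
Only numpy, scipy, OpenCV 4.12 (cv2) and the standard library are available. Lean on these libraries where they do the work, as an engineer would, in place of code of your own. Each camera call takes 0.05 s, during which the arm holds its last target. There are 200 camera calls.

## Working session

There is one attempt and no reset: what is moved stays moved. The work goes in short steps, Python scripts to look and compute and a tool call to move; the robot and the scene stay as the last step left them, time stands still between calls to the robot, and variables do not carry over. Pictures are saved under pics/ and viewed, at most 14 in all, crops included, and the job is handed in when it is done.

Besides the shell and the picture viewer there is one more tool, called after ">>>" as name([rows], argument=value, ...), one row to a line, values as JSON. send_rows: Moves the arm, as the interface text tells. Shift numbers are shares of 800 mm and turn numbers shares of 90 degrees, none past 1 either way. Its arguments: {"type":"object","properties":{"deltas":{"type":"array","items":{"type":"array"}},"gripper":{"type":"number"}},"required":["deltas"]}

```bash
mkdir -p pics; cat > h.py <<'E'
import sys; sys.path.insert(0,'.')
import numpy as np, cv2
from plant import ctrl
def K(p):
    f=200/np.tan(np.radians(p["vertical_fov"])/2); return np.array([[f,0,p["cx"]],[0,f,p["cy"]],[0,0,1]])
def ray(p,px,z):
    R=cv2.Rodrigues(np.array(p["rvec"],float))[0]; t=np.array(p["tvec"],float)
    c=-R.T@t; d=R.T@np.linalg.inv(K(p))@np.array([px[0],px[1],1.]); return c+d*(z-c[2])/d[2]
def proj(p,X):
    return cv2.projectPoints(np.array(X,float).reshape(-1,3),np.array(p["rvec"],float),np.array(p["tvec"],float),K(p),None)[0].reshape(-1,2)
def save(p,n): cv2.imwrite('pics/'+n,p["color"][:,:,::-1])
E
ls; python3 - <<'E'
from h import *
o=ctrl.get_obs(); print({k:np.round(v,3) for k,v in o.items()})
H=dict(round_bottle_mid=.06,square_bottle_mid=.056,wide_bottle_mid=.052,jar_mid=.034,crate=.02,tray=.004,pan=.066,multimeter=.03,beaker=.045,battery=.03)
for n in ("top","scene"):
    p=ctrl.snapshot(n); save(p,n+'0.png')
    R=cv2.Rodrigues(np.array(p["rvec"],float))[0]; print(n,'cam',np.round(-R.T@p["tvec"],3))
    for k in H:
        for d in ctrl.cut_out(p,k)[:3]:
            px=np.array(d["xy"])*[640,400]; print(n,k,round(d["conf"],2),px.round(),ray(p,px,H[k]+(.01 if 'bottle' in k else 0)).round(3), d["pixels"].sum())
E
```

```text
h.py
pics
{'clock': np.float64(0.0), 'joint_pos': array([-6.0785e+01,  2.0592e+01,  6.3400e-01, -1.9000e-02, -7.0135e+01,
       -1.6507e+01]), 'qvel': array([-0.074,  0.03 , -0.056, -0.053, -0.098,  0.119]), 'tau': array([ 2.0000e-03, -5.8271e+01,  2.9306e+01,  6.9970e+00,  7.0000e-03,
       -0.0000e+00]), 'tool_pos': array([ 0.148, -0.658,  0.291]), 'orientation': array([ 1.79906e+02, -9.00000e-03, -1.67298e+02]), 'force': array([ 0.387,  0.269, -0.631]), 'moment': array([0.034, 0.037, 0.   ]), 'gripper_force': np.float64(0.0), 'opening': np.float64(0.087)}
top cam [ 0.52  -0.018  1.154]
top round_bottle_mid 0.91 [280. 234.] [0.554 0.072 0.07 ] 380
top round_bottle_mid 0.42 [425. 269.] [ 0.471 -0.273  0.07 ] 8894
top square_bottle_mid 0.68 [328. 237.] [ 0.547 -0.043  0.066] 322
top wide_bottle_mid 0.65 [303. 262.] [0.487 0.016 0.062] 341
top jar_mid 0.76 [308. 194.] [0.655 0.004 0.034] 276
top jar_mid 0.71 [274. 194.] [0.655 0.09  0.034] 273
top jar_mid 0.55 [303. 236.] [0.549 0.018 0.034] 285
top crate 0.89 [306. 248.] [0.52  0.009 0.02 ] 3801
top crate 0.67 [363. 153.] [ 0.761 -
[... 643 characters left out ...]
 270.] [0.744 0.162 0.066] 1182
scene wide_bottle_mid 0.72 [345. 167.] [0.469 0.005 0.062] 506
scene jar_mid 0.9 [341. 235.] [0.655 0.094 0.034] 414
scene jar_mid 0.75 [332. 195.] [0.555 0.013 0.034] 298
scene jar_mid 0.55 [306. 224.] [0.669 0.004 0.034] 396
scene crate 0.93 [336. 200.] [0.551 0.025 0.02 ] 2445
scene crate 0.55 [240. 235.] [ 0.77  -0.121  0.02 ] 2676
scene tray 0.55 [256. 147.] [ 0.477 -0.293  0.004] 4191
scene tray 0.51 [353. 194.] [0.496 0.047 0.004] 616
scene pan 0.78 [446. 236.] [0.555 0.306 0.066] 6696
scene multimeter 0.89 [237. 233.] [ 0.775 -0.123  0.03 ] 2683
scene beaker 0.8 [351. 271.] [0.734 0.159 0.045] 1171
scene battery 0.76 [305. 255.] [0.742 0.047 0.03 ] 333
```

```bash
python3 - <<'E'
import cv2
a=cv2.imread('pics/top0.png')[130:340,130:510]; cv2.imwrite('pics/topc.png',cv2.resize(a,None,fx=2.1,fy=2.1,interpolation=cv2.INTER_CUBIC))
E
```

```text
(no output)
```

View pics/topc.png

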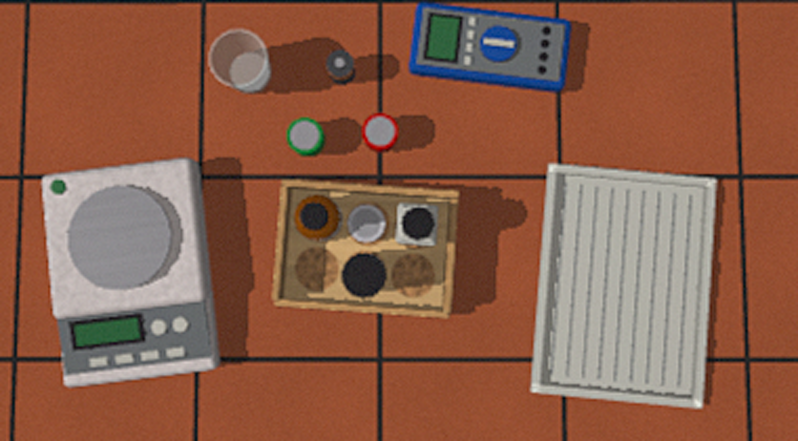

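View pics/scene0.png

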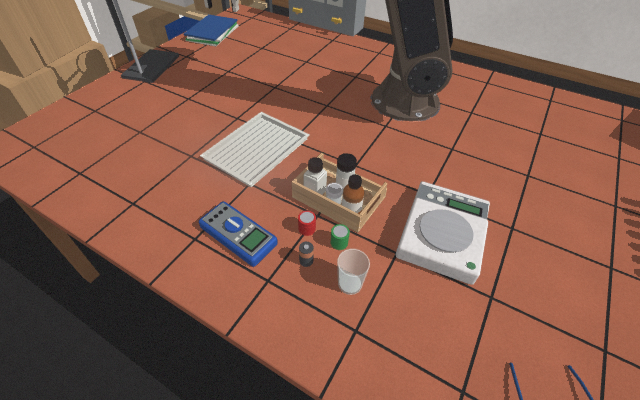

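The top view shows the crate at about (306,248), yawed a few degrees. Round is back-left, jar back-middle, square back-right and wide front-middle. The tray is to the right and the balance to the left. The green- and red-rimmed jars behind the crate are decoys.

>>> send_rows([
  [[-0.035,0.038,-0.005],0.05],
  [[-0.07,0.077,-0.01],0.1],
  [[-0.1,0.11,-0.015],0.141],
  [[-0.135,0.148,-0.02],0.141],
  [[-0.167,0.184,-0.026],0.141],
])

```text
clock: 1.52
tool_pos: [0.2469, -0.4838, 0.313]
orientation: [180.0, 0.0, 180.0]
force: [2.2, 0.1, 0.3]
opening: 0.0877
gripper_force: 0.0
```

```bash
python3 - <<'E'
from h import *
p=ctrl.snapshot("top"); a=cv2.cvtColor(p["color"],cv2.COLOR_RGB2GRAY)
m=(a<45).astype(np.uint8); m[:215]=0;m[290:]=0;m[:,:262]=0;m[:,350:]=0
n,l,s,c=cv2.connectedComponentsWithStats(m)
for i in range(1,n):
    if s[i][4]>60: print(s[i],c[i].round(1),[ray(p,c[i],z)[:2].round(4) for z in (.13,.122,.114)])
d=ctrl.cut_out(p,"pan")[0]
# disc of pan, crate / tray rim corners from the crop
g=lambda x,y:np.array([130+x/2.1,130+y/2.1])
for n,pts,z in (("crate back",[(282,182),(460,192)],.06),("crate front",[(274,303),(449,316)],.034),("tray",[(550,165),(717,180),(702,406),(532,392)],.018),("pan lrtb",[(69,238),(171,238),(120,186),(120,289)],.066),("balance",[(42,178),(190,158)],.06)):
    print(n,[ray(p,g(*q),z)[:2].round(3) for q in pts])
E
```

```text
[274 227  12  12 124] [279.5 232.5] [array([0.5559, 0.0678]), array([0.5562, 0.0684]), array([0.5565, 0.0691])]
[322 229  15  15 161] [328.6 235.8] [array([ 0.5482, -0.0437]), array([ 0.5484, -0.0439]), array([ 0.5486, -0.0442])]
[293 251  21  20 316] [302.9 260.6] [array([0.4925, 0.0145]), array([0.4923, 0.0148]), array([0.492, 0.015])]
crate back [array([0.597, 0.111]), array([ 0.585, -0.095])]
crate front [array([0.456, 0.122]), array([ 0.441, -0.083])]
tray [array([ 0.62 , -0.207]), array([ 0.601, -0.407]), array([ 0.335, -0.38 ]), array([ 0.351, -0.181])]
pan lrtb [array([0.532, 0.355]), array([0.532, 0.237]), array([0.592, 0.297]), array([0.474, 0.295])]
balance [array([0.602, 0.39 ]), array([0.625, 0.218])]
```

>>> send_rows([
  [[-0.023,0.041,-0.004],0],
  [[-0.046,0.082,-0.008],0],
  [[-0.068,0.124,-0.012],0],
  [[-0.091,0.165,-0.016],0],
  [[-0.114,0.206,-0.02],0],
])

```text
clock: 2.03
tool_pos: [0.3379, -0.3194, 0.3294]
orientation: [-180.0, 0.0, 180.0]
force: [1.6, 0.2, 0.5]
opening: 0.0882
gripper_force: 0.0
```

>>> send_rows([
  [[-0.023,0.041,-0.004],0],
  [[-0.046,0.082,-0.008],0],
  [[-0.068,0.124,-0.012],0],
  [[-0.091,0.165,-0.016],0],
  [[-0.114,0.206,-0.02],0],
])

```text
clock: 2.45
tool_pos: [0.4292, -0.1542, 0.3456]
orientation: [180.0, 0.1, -180.0]
force: [0.4, -1.0, 1.0]
opening: 0.0876
gripper_force: 0.0
```

>>> send_rows([
  [[-0.023,0.041,-0.004],0],
  [[-0.046,0.082,-0.008],0],
  [[-0.068,0.124,-0.012],0],
  [[-0.091,0.165,-0.016],0],
  [[-0.114,0.206,-0.02],0],
])

```text
clock: 2.87
tool_pos: [0.5205, 0.0107, 0.3615]
orientation: [180.0, 0.0, -180.0]
force: [1.2, -0.9, 0.3]
opening: 0.0876
gripper_force: 0.0
```

```bash
python3 - <<'E'
from h import *
for _ in range(6): p=ctrl.snapshot("wrist")
o=ctrl.get_obs(); print(o["clock"],o["tool_pos"])
R=cv2.Rodrigues(np.array(p["rvec"],float))[0]; print((-R.T@p["tvec"]).round(3),R[2].round(2)); save(p,'w1.png'); np.save('w1.npy',p)
for k,z in (("round_bottle_mid",.13),("square_bottle_mid",.122),("wide_bottle_mid",.114),("jar_mid",.058)):
    for d in ctrl.cut_out(p,k)[:2]: print(k,d["conf"],(np.array(d["xy"])*[640,400]).round())
E
```

```text
3.1667 [0.51953849 0.00845711 0.36081707]
[0.455 0.009 0.454] [ 0.24 -0.   -0.97]
round_bottle_mid 0.65 [373. 208.]
square_bottle_mid 0.79 [274. 204.]
square_bottle_mid 0.48 [341. 311.]
wide_bottle_mid 0.58 [324. 159.]
jar_mid 0.95 [324. 199.]
jar_mid 0.56 [374. 256.]
```

View pics/w1.png

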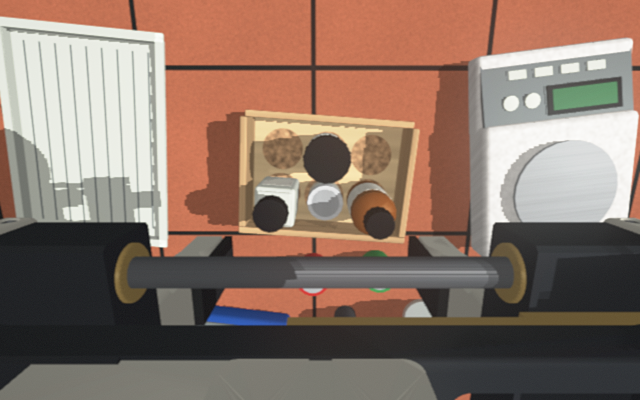

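The wrist view shows the caps at (270,213), (326,158) and (379,223), and the jar at (325,202). The crate rim corners are at (248,112), (415,124), (405,240) and (241,232).

```bash
python3 - <<'E'
from h import *
p=np.load('w1.npy',allow_pickle=True).item(); a=cv2.cvtColor(p["color"],cv2.COLOR_RGB2GRAY)
m=(a<50).astype(np.uint8); m[:,:235]=0; m[:,420:]=0; m[:115]=0;m[245:]=0
n,l,s,c=cv2.connectedComponentsWithStats(m)
for i in range(1,n):
    if s[i][4]>200: print(s[i],c[i].round(1),[ray(p,c[i],z)[:2].round(4) for z in (.124,.116,.108)])
for q,z in (((248,112),.034),((415,124),.034),((405,240),.06),((241,232),.06)): print("crate",ray(p,q,z)[:2].round(4))
a2=cv2.resize(p["color"][100:250,230:425,::-1],None,fx=4,fy=4,interpolation=cv2.INTER_CUBIC)
# predicted crate outline + pads overlay for hypothesis
C=np.array([.520,.014]);y=np.radians(-3.6);Rz=np.array([[np.cos(y),-np.sin(y)],[np.sin(y),np.cos(y)]])
W=lambda x,yy,z:np.r_[C+Rz@[x,yy],z]
def dr(pts,col):
    q=((proj(p,pts)-[230,100]+.5)*4).astype(int); cv2.polylines(a2,[q.reshape(-1,1,2)],True,col,1)
dr([W(.074,-.103,.06),W(.074,.103,.06),W(-.074,.103,.06),W(-.074,-.103,.06)],(255,0,0))
dr([W(-.074,-.103,.034),W(-.074,.103,.034)],(255,0,0))
for x,yy in ((-.028,-.058),(-.028,.058)): dr([W(x+.0265*np.cos(t),yy+.0265*np.sin(t),.01) for t in np.linspace(0,6.2,30)],(0,255,0))
for X,h,r in (((.556,.068),.13,.015),((.548,-.044),.122,.018),((.492,.015),.114,.0245)): dr([np.r_[X[0]+r*np.cos(t),X[1]+r*np.sin(t),h] for t in np.linspace(0,6.2,30)],(0,0,255))
J=W(.03,0,.058)[:2]; dr([np.r_[J[0]+.022*np.cos(t),J[1]+.022*np.sin(t),.058] for t in np.linspace(0,6.2,30)],(0,255,255))
cv2.imwrite('pics/w1o.png',a2)
E
```

```text
[253 196  34  35 610] [266.6 214.2] [array([ 0.5479, -0.0453]), array([ 0.5502, -0.0467]), array([ 0.5524, -0.048 ])]
crate [ 0.4452 -0.0777]
crate [0.4593 0.1248]
crate [0.5994 0.1149]
crate [ 0.5889 -0.0885]
```

View pics/w1o.png

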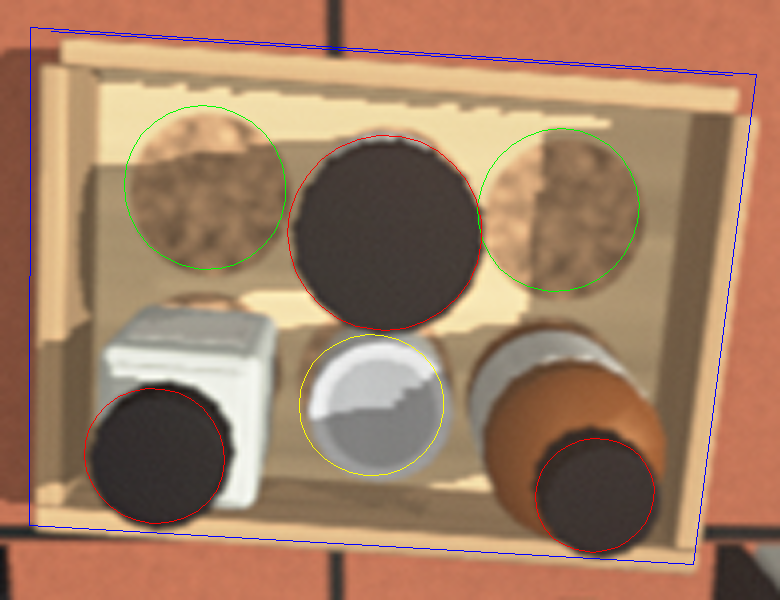

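>>> send_rows([
  [[-0.02,-0.035,0.03],0],
  [[-0.037,-0.065,0.06],0],
  [[-0.037,-0.065,0.11],0],
  [[-0.037,-0.065,0.155],0],
  [[-0.037,-0.065,0.18],0],
])

```text
clock: 3.78
tool_pos: [0.5475, -0.0444, 0.2131]
orientation: [-180.0, -0.2, 179.9]
force: [-0.3, -0.8, -1.2]
opening: 0.0877
gripper_force: 0.0
```

```bash
python3 - <<'E'
from h import *
for _ in range(4): p=ctrl.snapshot("wrist")
o=ctrl.get_obs(); print(o["clock"],o["tool_pos"]); save(p,'w2.png'); np.save('w2.npy',p)
E
```

```text
3.9833 [ 0.54987122 -0.04345068  0.21790248]
```

View pics/w2.png

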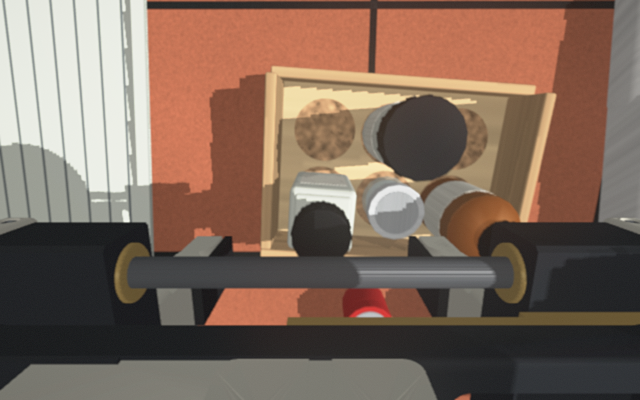

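The wrist view puts the square cap at column 322, centred between the fingers, so I'm descending to grip it.

>>> send_rows([
  [[0,0,0.03],0],
  [[0,0,0.055],0],
  [[0,0,0.071],0],
  [[0,0,0.071],0],
  [[0,0,0.071],0],
])

```text
clock: 4.4
tool_pos: [0.5505, -0.0428, 0.1619]
orientation: [180.0, 0.1, -180.0]
force: [0.1, 0.5, 0.9]
opening: 0.088
gripper_force: 0.0
```

>>> send_rows([
  [[0,0,0],0],
  [[0,0,0],0],
  [[0,0,0],0],
  [[0,0,0],0],
  [[0,0,0],0],
], gripper=0.25)

```text
clock: 4.82
tool_pos: [0.5497, -0.0429, 0.1607]
orientation: [180.0, 0.1, -180.0]
force: [-0.4, 0.7, -0.0]
opening: 0.0597
gripper_force: 0.0
```

>>> send_rows([
  [[0,0,0],0],
  [[0,0,0],0],
  [[0,0,0],0],
  [[0,0,0],0],
  [[0,0,0],0],
], gripper=0.25)

```text
clock: 5.23
tool_pos: [0.5495, -0.043, 0.1601]
orientation: [-180.0, -0.0, -180.0]
force: [-0.0, 0.2, -0.0]
opening: 0.0354
gripper_force: 30.0
```

>>> send_rows([
  [[0,0,-0.015],0],
  [[0,0,-0.04],0],
  [[0,0,-0.07],0],
  [[0,0,-0.095],0],
  [[0,0,-0.106],0],
])

```text
clock: 5.65
tool_pos: [0.5503, -0.0429, 0.2475]
orientation: [180.0, 0.2, -180.0]
force: [1.4, -0.2, -1.0]
opening: 0.0355
gripper_force: 30.0
```

>>> send_rows([
  [[0,-0.02,0],0],
  [[-0.003,-0.055,0],0],
  [[-0.006,-0.1,0],0],
  [[-0.009,-0.145,0],0],
  [[-0.01,-0.19,0],0],
])

```text
clock: 6.07
tool_pos: [0.5573, -0.1961, 0.2441]
orientation: [180.0, -0.0, -179.9]
force: [0.6, -0.5, -1.8]
opening: 0.0354
gripper_force: 30.0
```

>>> send_rows([
  [[-0.002,-0.045,0],0],
  [[-0.004,-0.08,0],0],
  [[-0.004,-0.11,0],0],
  [[-0.004,-0.127,0],0],
  [[-0.004,-0.131,0],0],
])

```text
clock: 6.48
tool_pos: [0.5601, -0.3018, 0.2436]
orientation: [180.0, -0.1, 179.9]
force: [-0.5, 0.3, -1.3]
opening: 0.0352
gripper_force: 30.0
```

>>> send_rows([
  [[0,0,0.025],0],
  [[0,0,0.06],0],
  [[0,0,0.09],0],
  [[0,0,0.105],0],
  [[0,0,0.11],0],
])

```text
clock: 6.9
tool_pos: [0.5595, -0.2987, 0.1542]
orientation: [179.9, -0.3, -180.0]
force: [-0.3, 0.5, -1.1]
opening: 0.0355
gripper_force: 30.0
```

```bash
python3 - <<'E'
from h import *
p=ctrl.snapshot("scene"); save(p,'s2.png'); cv2.imwrite('pics/s2c.png',cv2.resize(p["color"][90:290,180:500,::-1],None,fx=2.2,fy=2.2))
o=ctrl.get_obs(); print(o["clock"],o["tool_pos"],o["force"],o["opening"])
E
```

```text
6.95 [ 0.5601117  -0.29899881  0.15513714] [-0.34387204 -0.67577928 -1.33414667] 0.035192396734467876
```

View pics/s2c.png

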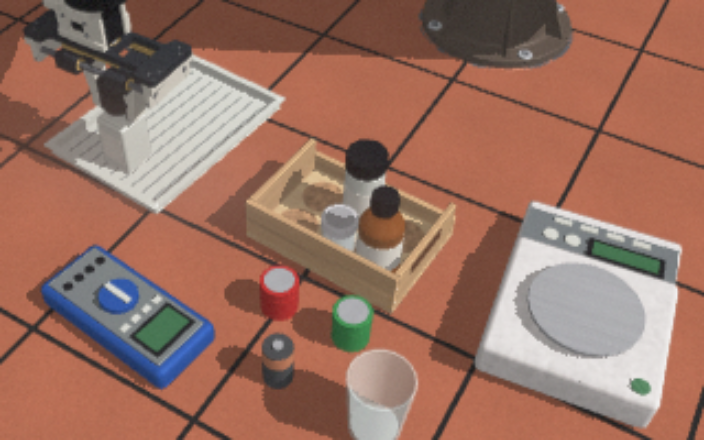

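The bottle hangs upright over the tray, about 3 mm up (weight still on the gripper). I'm setting it down and releasing.

>>> send_rows([
  [[0,0,0.0015],0],
  [[0,0,0.0025],0],
  [[0,0,0.003],0],
  [[0,0,0.003],0],
  [[0,0,0.003],0],
])

```text
clock: 7.37
tool_pos: [0.5611, -0.2999, 0.1554]
orientation: [-180.0, 0.1, -180.0]
force: [-0.5, -0.3, -0.9]
opening: 0.0351
gripper_force: 30.0
```

>>> send_rows([
  [[0,0,0],0],
  [[0,0,0],0],
  [[0,0,0],0],
  [[0,0,0],0],
  [[0,0,0],0],
], gripper=1)

```text
clock: 7.78
tool_pos: [0.5608, -0.2998, 0.1547]
orientation: [-180.0, 0.0, -180.0]
force: [0.2, 0.3, 0.4]
opening: 0.0627
gripper_force: 0.0
```

>>> send_rows([
  [[0,0,-0.005],0],
  [[0,0,-0.02],0],
  [[0,0,-0.05],0],
  [[0,0,-0.08],0],
  [[0,0,-0.1],0],
])

```text
clock: 8.2
tool_pos: [0.5615, -0.3002, 0.2381]
orientation: [-179.9, 0.2, -180.0]
force: [0.4, -1.4, 0.3]
opening: 0.0871
gripper_force: 0.0
```

>>> send_rows([
  [[0.01,0.045,0],0],
  [[0.02,0.095,0],0],
  [[0.03,0.145,0],0],
  [[0.045,0.195,0],0],
  [[0.06,0.245,0],0],
])

```text
clock: 8.62
tool_pos: [0.5123, -0.1025, 0.2358]
orientation: [180.0, 0.1, 180.0]
force: [1.2, 1.1, -0.1]
opening: 0.0879
gripper_force: 0.0
```

>>> send_rows([
  [[0.01,0.045,0],0],
  [[0.02,0.09,0],0],
  [[0.025,0.13,0],0],
  [[0.025,0.1485,0.03],0],
  [[0.025,0.1485,0.05],0],
])

```text
clock: 9.03
tool_pos: [0.4932, 0.0179, 0.1957]
orientation: [179.9, 0.2, -179.8]
force: [0.2, 0.4, -0.3]
opening: 0.0877
gripper_force: 0.0
```

```bash
python3 - <<'E'
from h import *
for _ in range(4): p=ctrl.snapshot("wrist")
o=ctrl.get_obs(); print(o["clock"],o["tool_pos"]); save(p,'w3.png'); np.save('w3.npy',p)
E
```

```text
9.2333 [0.49303273 0.01473858 0.19556768]
```

View pics/w3.png

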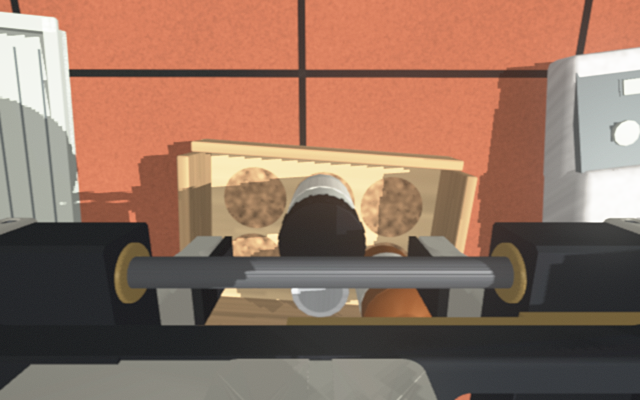

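The wide cap is centred at column ~321, so I'm descending to grip.

>>> send_rows([
  [[0,0,0.025],0],
  [[0,0,0.045],0],
  [[0,0,0.057],0],
  [[0,0,0.057],0],
  [[0,0,0.057],0],
])

```text
clock: 9.65
tool_pos: [0.4931, 0.0144, 0.1496]
orientation: [-180.0, 0.0, 180.0]
force: [0.3, 0.1, 0.3]
opening: 0.0875
gripper_force: 0.0
```

>>> send_rows([
  [[0,0,0],0],
  [[0,0,0],0],
  [[0,0,0],0],
  [[0,0,0],0],
  [[0,0,0],0],
], gripper=0.4)

```text
clock: 10.07
tool_pos: [0.4928, 0.0149, 0.1493]
orientation: [180.0, 0.0, -180.0]
force: [-0.1, 0.5, -0.5]
opening: 0.0599
gripper_force: 0.0
```

>>> send_rows([
  [[0,0,0],0],
  [[0,0,0],0],
  [[0,0,0],0],
  [[0,0,0],0],
  [[0,0,0],0],
])

```text
clock: 10.48
tool_pos: [0.4929, 0.015, 0.1491]
orientation: [180.0, 0.0, -180.0]
force: [-0.9, 1.8, 2.3]
opening: 0.0484
gripper_force: 30.0
```

>>> send_rows([
  [[0,0,-0.015],0],
  [[0,0,-0.04],0],
  [[0,0,-0.07],0],
  [[0,0,-0.095],0],
  [[0,0,-0.106],0],
])

```text
clock: 10.9
tool_pos: [0.4934, 0.015, 0.236]
orientation: [180.0, 0.1, -180.0]
force: [-1.0, 1.1, -2.2]
opening: 0.0487
gripper_force: 30.0
```

>>> send_rows([
  [[0.005,-0.02,0],0],
  [[0.016,-0.055,0],0],
  [[0.03,-0.1,0],0],
  [[0.044,-0.145,0],0],
  [[0.058,-0.19,0],0],
])

```text
clock: 11.32
tool_pos: [0.445, -0.1383, 0.2329]
orientation: [180.0, -0.1, -179.9]
force: [1.0, 0.6, -2.5]
opening: 0.0486
gripper_force: 30.0
```

>>> send_rows([
  [[0.014,-0.045,0],0],
  [[0.028,-0.09,0],0],
  [[0.042,-0.135,0],0],
  [[0.053,-0.17,0],0],
  [[0.057,-0.191,0],0],
])

```text
clock: 11.73
tool_pos: [0.3988, -0.2921, 0.2327]
orientation: [180.0, -0.1, 179.9]
force: [0.0, 0.6, -2.2]
opening: 0.0487
gripper_force: 30.0
```

>>> send_rows([
  [[0,0,0.015],0],
  [[0,0,0.05],0],
  [[0,0,0.08],0],
  [[0,0,0.1],0],
  [[0,0,0.109],0],
])

```text
clock: 12.15
tool_pos: [0.3988, -0.2895, 0.1434]
orientation: [179.9, -0.3, 180.0]
force: [0.2, -0.6, -2.6]
opening: 0.0485
gripper_force: 30.0
```

>>> send_rows([
  [[0,0,0.001],0],
  [[0,0,0.002],0],
  [[0,0,0.003],0],
  [[0,0,0.004],0],
  [[0,0,0.0045],0],
])

```text
clock: 12.57
tool_pos: [0.4012, -0.29, 0.1436]
orientation: [-180.0, 0.1, -180.0]
force: [0.3, 0.0, -1.8]
opening: 0.0483
gripper_force: 30.0
```

>>> send_rows([
  [[0,0,0],0],
  [[0,0,0],0],
  [[0,0,0],0],
  [[0,0,0],0],
  [[0,0,0],0],
])

```text
clock: 12.98
tool_pos: [0.4008, -0.29, 0.143]
orientation: [-180.0, 0.0, -180.0]
force: [-0.6, 1.2, -2.7]
opening: 0.0483
gripper_force: 30.0
```

>>> send_rows([
  [[0,0,0.0005],0],
  [[0,0,0.001],0],
  [[0,0,0.0012],0],
  [[0,0,0.0012],0],
  [[0,0,0.0012],0],
])

```text
clock: 13.4
tool_pos: [0.4012, -0.29, 0.1429]
orientation: [-180.0, 0.1, -180.0]
force: [-2.4, 3.2, 9.6]
opening: 0.0486
gripper_force: 30.0
```

>>> send_rows([
  [[0,0,0],0],
  [[0,0,0],0],
  [[0,0,0],0],
  [[0,0,0],0],
  [[0,0,0],0],
], gripper=1)

```text
clock: 13.82
tool_pos: [0.4008, -0.29, 0.1419]
orientation: [-180.0, -0.0, -180.0]
force: [0.1, -0.4, 0.0]
opening: 0.0762
gripper_force: 0.0
```

>>> send_rows([
  [[0,0,0],0],
  [[0,0,-0.02],0],
  [[0,0,-0.05],0],
  [[0,0,-0.09],0],
  [[0,0,-0.12],0],
])

```text
clock: 14.23
tool_pos: [0.4009, -0.2902, 0.2399]
orientation: [-180.0, 0.0, -180.0]
force: [0.7, -0.5, -0.1]
opening: 0.0874
gripper_force: 0.0
```

>>> send_rows([
  [[-0.019,0.044,0],0],
  [[-0.039,0.089,0],0],
  [[-0.059,0.134,0],0],
  [[-0.079,0.179,0],0],
  [[-0.099,0.224,0],0],
])

```text
clock: 14.65
tool_pos: [0.4802, -0.1091, 0.2383]
orientation: [180.0, 0.0, 180.0]
force: [1.4, -0.7, -0.3]
opening: 0.0873
gripper_force: 0.0
```

>>> send_rows([
  [[-0.019,0.044,0],0],
  [[-0.039,0.089,0],0],
  [[-0.059,0.134,0],0],
  [[-0.078,0.179,0],0],
  [[-0.097,0.223,0],0],
])

```text
clock: 15.07
tool_pos: [0.5579, 0.0697, 0.238]
orientation: [180.0, 0.0, -180.0]
force: [0.9, -1.0, 0.2]
opening: 0.0875
gripper_force: 0.0
```

>>> send_rows([
  [[0,0,0.02],0],
  [[0,0,0.035],0],
  [[0,0,0.035],0],
  [[0,0,0.035],0],
  [[0,0,0.035],0],
])

```text
clock: 15.48
tool_pos: [0.5577, 0.0674, 0.2106]
orientation: [-180.0, 0.0, -180.0]
force: [-0.4, 0.7, 0.0]
opening: 0.0877
gripper_force: 0.0
```

```bash
python3 - <<'E'
from h import *
p=ctrl.snapshot("wrist"); save(p,'w4.png'); np.save('w4.npy',p); print(ctrl.get_obs()["tool_pos"])
E
```

```text
[0.55786553 0.0673626  0.21092817]
```

View pics/w4.png

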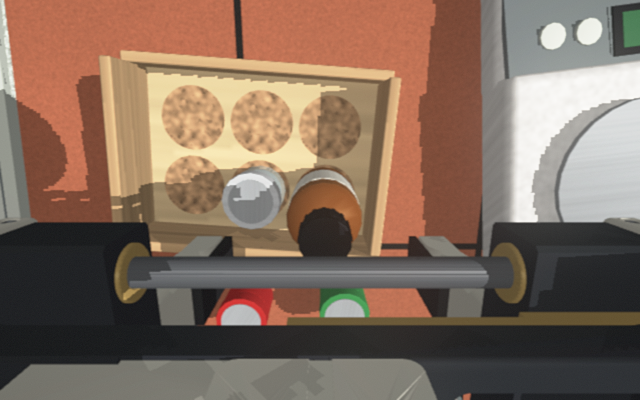

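The round cap sits at column ~325, about 2 mm towards +y, so I'm correcting that and gripping.

>>> send_rows([
  [[0,0.0028,0.01],0],
  [[0,0.0028,0.03],0],
  [[0,0.0028,0.0535],0],
  [[0,0.0028,0.0535],0],
  [[0,0.0028,0.0535],0],
])

```text
clock: 15.95
tool_pos: [0.5571, 0.0695, 0.1668]
orientation: [-180.0, -0.1, 180.0]
force: [0.1, -0.8, 0.4]
opening: 0.0878
gripper_force: 0.0
```

>>> send_rows([
  [[0,0,0],0],
  [[0,0,0],0],
  [[0,0,0],0],
  [[0,0,0],0],
  [[0,0,0],0],
], gripper=0.2)

```text
clock: 16.37
tool_pos: [0.5577, 0.07, 0.1677]
orientation: [180.0, 0.0, -180.0]
force: [-0.6, -0.1, -0.0]
opening: 0.0599
gripper_force: 0.0
```

>>> send_rows([
  [[0,0,0],0],
  [[0,0,0],0],
  [[0,0,0],0],
  [[0,0,0],0],
  [[0,0,0],0],
])

```text
clock: 16.78
tool_pos: [0.5575, 0.0699, 0.1672]
orientation: [180.0, -0.0, -180.0]
force: [0.5, 0.6, 0.4]
opening: 0.0297
gripper_force: 30.0
```

>>> send_rows([
  [[0,0,0],0],
  [[0,0,0],0],
  [[0,0,0],0],
  [[0,0,0],0],
  [[0,0,0],0],
])

```text
clock: 17.2
tool_pos: [0.5575, 0.0699, 0.1672]
orientation: [180.0, -0.0, -180.0]
force: [-0.0, 0.5, -0.9]
opening: 0.0293
gripper_force: 30.0
```

>>> send_rows([
  [[0,0,-0.015],0],
  [[0,0,-0.04],0],
  [[0,0,-0.07],0],
  [[0,0,-0.095],0],
  [[0,0,-0.106],0],
])

```text
clock: 17.62
tool_pos: [0.5582, 0.07, 0.2545]
orientation: [180.0, 0.2, -180.0]
force: [0.4, 1.0, -1.6]
opening: 0.0296
gripper_force: 30.0
```

>>> send_rows([
  [[0.004,-0.02,0],0],
  [[0.013,-0.06,0],0],
  [[0.023,-0.107,0],0],
  [[0.0335,-0.155,0],0],
  [[0.044,-0.203,0],0],
])

```text
clock: 18.03
tool_pos: [0.5208, -0.0941, 0.2507]
orientation: [180.0, -0.1, -179.9]
force: [0.9, -0.4, -2.1]
opening: 0.0293
gripper_force: 30.0
```

>>> send_rows([
  [[0.0105,-0.048,0],0],
  [[0.021,-0.096,0],0],
  [[0.031,-0.144,0],0],
  [[0.041,-0.19,0],0],
  [[0.049,-0.225,0],0],
])

```text
clock: 18.45
tool_pos: [0.4812, -0.275, 0.2506]
orientation: [180.0, -0.1, 179.9]
force: [0.2, 0.6, -2.3]
opening: 0.0297
gripper_force: 30.0
```

>>> send_rows([
  [[0.003,-0.011,0],0],
  [[0.003,-0.016,0.02],0],
  [[0.003,-0.016,0.055],0],
  [[0.003,-0.016,0.085],0],
  [[0.003,-0.016,0.105],0],
])

```text
clock: 18.87
tool_pos: [0.4786, -0.2851, 0.1645]
orientation: [179.9, -0.2, 179.9]
force: [-0.8, -0.3, -2.5]
opening: 0.0293
gripper_force: 30.0
```

>>> send_rows([
  [[0,0,0.003],0],
  [[0,0,0.006],0],
  [[0,0,0.007],0],
  [[0,0,0.0075],0],
  [[0,0,0.0075],0],
])

```text
clock: 19.28
tool_pos: [0.4813, -0.2854, 0.1629]
orientation: [-180.0, 0.1, -180.0]
force: [-1.2, 0.7, -1.6]
opening: 0.0296
gripper_force: 30.0
```

>>> send_rows([
  [[0,0,0.0005],0],
  [[0,0,0.001],0],
  [[0,0,0.001],0],
  [[0,0,0.001],0],
  [[0,0,0.001],0],
])

```text
clock: 19.7
tool_pos: [0.4808, -0.2853, 0.1613]
orientation: [-180.0, 0.0, -180.0]
force: [0.5, 0.3, -1.5]
opening: 0.0293
gripper_force: 30.0
```

>>> send_rows([
  [[0,0,0.0005],0],
  [[0,0,0.001],0],
  [[0,0,0.001],0],
  [[0,0,0.001],0],
  [[0,0,0.001],0],
])

```text
clock: 20.12
tool_pos: [0.4811, -0.2855, 0.1612]
orientation: [-180.0, 0.0, -180.0]
force: [-1.9, 2.1, 5.7]
opening: 0.0292
gripper_force: 30.0
```

>>> send_rows([
  [[0,0,0],0],
  [[0,0,0],0],
  [[0,0,0],0],
  [[0,0,0],0],
  [[0,0,0],0],
], gripper=1)

```text
clock: 20.53
tool_pos: [0.4808, -0.2853, 0.1603]
orientation: [180.0, -0.0, -180.0]
force: [-0.0, -0.4, 0.8]
opening: 0.0572
gripper_force: 0.0
```

>>> send_rows([
  [[0,0,0],0],
  [[0,0,-0.02],0],
  [[0,0,-0.05],0],
  [[0,0,-0.08],0],
  [[0,0,-0.1],0],
])

```text
clock: 20.95
tool_pos: [0.4813, -0.2856, 0.2425]
orientation: [-180.0, 0.1, -180.0]
force: [0.4, -0.1, 0.3]
opening: 0.0864
gripper_force: 0.0
```

>>> send_rows([
  [[-0.01,0.045,0],0],
  [[-0.021,0.092,0],0],
  [[-0.032,0.139,0],0],
  [[-0.043,0.186,0],0],
  [[-0.054,0.233,0],0],
])

```text
clock: 21.37
tool_pos: [0.524, -0.0973, 0.2406]
orientation: [180.0, 0.0, 180.0]
force: [1.5, 1.4, 0.1]
opening: 0.0874
gripper_force: 0.0
```

>>> send_rows([
  [[-0.01,0.045,0],0],
  [[-0.022,0.092,0],0],
  [[-0.033,0.13,0.02],0],
  [[-0.033,0.1415,0.05],0],
  [[-0.033,0.1415,0.05],0],
])

```text
clock: 21.78
tool_pos: [0.5487, 0.0165, 0.1965]
orientation: [-180.0, -0.3, -179.9]
force: [-1.9, -1.2, -1.0]
opening: 0.0876
gripper_force: 0.0
```

```bash
python3 - <<'E'
from h import *
for _ in range(4): p=ctrl.snapshot("wrist")
print(ctrl.get_obs()["tool_pos"],ctrl.get_obs()["clock"]); save(p,'w5.png')
for d in ctrl.cut_out(p,"jar_mid")[:3]: print(d["conf"],np.array(d["xy"])*[640,400])
q=ctrl.snapshot("top")
for d in ctrl.cut_out(q,"jar_mid")[:3]: px=np.array(d["xy"])*[640,400];print('top',d["conf"],px,ray(q,px,.045))
w=np.load('w4.npy',allow_pickle=True).item(); print(ray(w,(252,199),.058),ray(np.load('w1.npy',allow_pickle=True).item(),(325.5,202.5),.058))
# predicted pan outline in top view
a=q["color"][:,:,::-1].copy()
a=cv2.resize(a[180:340,130:480],None,fx=2.2,fy=2.2,interpolation=cv2.INTER_CUBIC)
P=proj(q,[[.532+.06*np.cos(t),.296+.06*np.sin(t),.066] for t in np.linspace(0,6.2,40)]); cv2.polylines(a,[((P-[130,180]+.5)*2.2).astype(int).reshape(-1,1,2)],True,(0,0,255),1)
cv2.imwrite('pics/t5.png',np.vstack([a,cv2.resize(p["color"][100:300,:,::-1],(770,240))]))
E
```

```text
[0.55071293 0.01381915 0.20124728] 21.9833
0.93 [321.28 208.8 ]
0.93 [301.504 304.48 ]
0.78 [399.104 305.2  ]
top 0.62 [271.68 189.92] [0.66444271 0.09499033 0.045     ]
top 0.47 [310.272 190.68 ] [ 0.66229959 -0.00085284  0.045     ]
[0.55051653 0.01655804 0.058     ] [0.55181319 0.01585786 0.058     ]
```

View pics/t5.png

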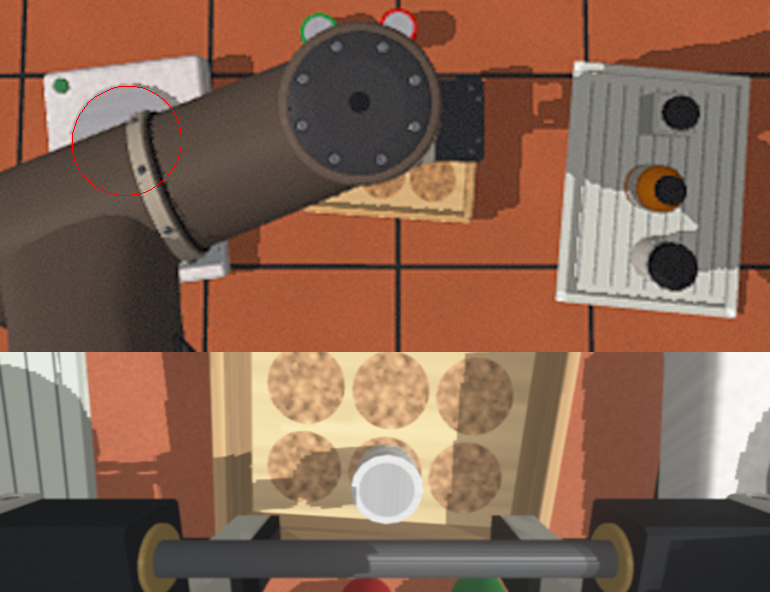

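All three bottles stand upright in the tray, and the jar is centred between the fingers at column 321. Descending.

>>> send_rows([
  [[-0.001,0.0008,0.03],0],
  [[-0.001,0.0008,0.07],0],
  [[-0.001,0.0008,0.11],0],
  [[-0.001,0.0008,0.135],0],
  [[-0.001,0.0008,0.144],0],
])

```text
clock: 22.55
tool_pos: [0.5497, 0.0138, 0.0828]
orientation: [-179.9, -0.2, 179.9]
force: [-0.5, 0.4, -0.1]
opening: 0.0874
gripper_force: 0.0
```

>>> send_rows([
  [[0,0,0],0],
  [[0,0,0],0],
  [[0,0,0],0],
  [[0,0,0],0],
  [[0,0,0],0],
], gripper=0.35)

```text
clock: 22.97
tool_pos: [0.5518, 0.0152, 0.0866]
orientation: [180.0, 0.1, -180.0]
force: [0.7, -0.8, 0.2]
opening: 0.0596
gripper_force: 0.0
```

>>> send_rows([
  [[0,0,0],0],
  [[0,0,0],0],
  [[0,0,0],0],
  [[0,0,0],0],
  [[0,0,0],0],
])

```text
clock: 23.38
tool_pos: [0.5513, 0.015, 0.0857]
orientation: [180.0, 0.0, -180.0]
force: [-1.9, 0.6, 5.7]
opening: 0.0437
gripper_force: 30.0
```

>>> send_rows([
  [[0,0,-0.01],0],
  [[0,0,-0.04],0],
  [[0,0,-0.085],0],
  [[0,0,-0.13],0],
  [[0,0,-0.165],0],
])

```text
clock: 23.8
tool_pos: [0.5512, 0.0149, 0.2201]
orientation: [180.0, 0.1, -180.0]
force: [0.7, 0.3, -1.6]
opening: 0.0438
gripper_force: 30.0
```

>>> send_rows([
  [[0.001,0.02,0],0],
  [[0.004,0.06,0],0],
  [[0.007,0.105,0],0],
  [[0.01,0.15,0],0],
  [[0.013,0.195,0],0],
])

```text
clock: 24.22
tool_pos: [0.5401, 0.1721, 0.2176]
orientation: [180.0, -0.0, 180.0]
force: [1.4, 0.1, -1.6]
opening: 0.0436
gripper_force: 30.0
```

>>> send_rows([
  [[0.003,0.045,0],0],
  [[0.006,0.09,0],0],
  [[0.009,0.125,0],0],
  [[0.01,0.148,0],0],
  [[0.01,0.156,0],0],
])

```text
clock: 24.63
tool_pos: [0.5322, 0.2983, 0.2171]
orientation: [180.0, -0.0, -179.9]
force: [0.2, 0.2, -1.7]
opening: 0.0435
gripper_force: 30.0
```

```bash
python3 - <<'E'
from h import *
for _ in range(4): p=ctrl.snapshot("wrist")
print(ctrl.get_obs()["tool_pos"]); a=p["color"][:,:,::-1].copy(); np.save('w6.npy',p)
P=proj(p,[[.532+.06*np.cos(t),.296+.06*np.sin(t),.066] for t in np.linspace(0,6.2,60)]); cv2.polylines(a,[P.astype(int).reshape(-1,1,2)],True,(0,0,255),1)
cv2.imwrite('pics/w6.png',a)
E
```

```text
[0.53243153 0.29470223 0.2170196 ]
```

View pics/w6.png

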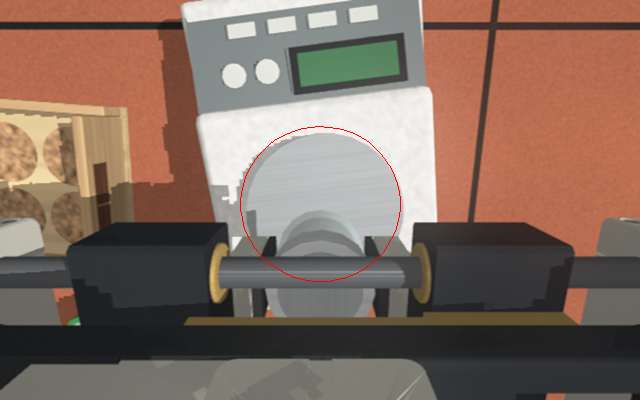

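The pan spans columns 246–402 with its top edge at row 133, 2–4 mm off my overlay. I'm applying a small correction and lowering.

>>> send_rows([
  [[-0.0035,0.002,0.015],0],
  [[-0.0035,0.002,0.045],0],
  [[-0.0035,0.002,0.07],0],
  [[-0.0035,0.002,0.085],0],
  [[-0.0035,0.002,0.092],0],
])

```text
clock: 25.25
tool_pos: [0.5347, 0.295, 0.1414]
orientation: [-179.8, -0.2, 179.9]
force: [-19.1, -6.9, 46.1]
opening: 0.0436
gripper_force: 30.0
```

>>> send_rows([
  [[0,0,0.0005],0],
  [[0,0,0.001],0],
  [[0,0,0.0015],0],
  [[0,0,0.002],0],
  [[0,0,0.002],0],
])

```text
clock: 25.67
tool_pos: [0.5356, 0.2972, 0.1421]
orientation: [180.0, 0.0, 180.0]
force: [-0.7, -0.4, -2.4]
opening: 0.0437
gripper_force: 30.0
```

>>> send_rows([
  [[0,0,0.0003],0],
  [[0,0,0.0005],0],
  [[0,0,0.0008],0],
  [[0,0,0.001],0],
  [[0,0,0.001],0],
])

```text
clock: 26.08
tool_pos: [0.5355, 0.2974, 0.1416]
orientation: [180.0, 0.0, -180.0]
force: [-1.1, -1.1, 2.1]
opening: 0.0432
gripper_force: 30.0
```

>>> send_rows([
  [[0,0,0],0],
  [[0,0,0],0],
  [[0,0,0],0],
  [[0,0,0],0],
  [[0,0,0],0],
], gripper=1)

```text
clock: 26.5
tool_pos: [0.5355, 0.2973, 0.1411]
orientation: [-180.0, -0.0, -180.0]
force: [0.3, 0.6, 0.1]
opening: 0.0711
gripper_force: 0.0
```

>>> send_rows([
  [[0,0,0],0],
  [[0,0,-0.02],0],
  [[0,0,-0.06],0],
  [[0,0,-0.1],0],
  [[0,0,-0.13],0],
])

```text
clock: 26.92
tool_pos: [0.5358, 0.2975, 0.2477]
orientation: [180.0, 0.1, -180.0]
force: [0.3, 0.3, -0.3]
opening: 0.0878
gripper_force: 0.0
```

>>> send_rows([
  [[0.003,-0.045,0],0],
  [[0.006,-0.095,0],0],
  [[0.009,-0.145,0],0],
  [[0.012,-0.195,0],0],
  [[0.015,-0.245,0],0],
])

```text
clock: 27.33
tool_pos: [0.5229, 0.0997, 0.2454]
orientation: [180.0, 0.0, -179.9]
force: [0.9, -0.4, -0.1]
opening: 0.0879
gripper_force: 0.0
```

```bash
python3 - <<'E'
from h import *
for _ in range(3): p=ctrl.snapshot("scene")
q=ctrl.snapshot("top")
for n,k in(("jar_mid",p),("jar_mid",q),("pan",p),("pan",q)):
    for d in ctrl.cut_out(k,n)[:4]: px=np.array(d["xy"])*[640,400];print(n,d["conf"],px.round(1),ray(k,px,.09 if n=='jar_mid' else .066).round(4))
a=q["color"][:,:,::-1].copy()[200:320,130:290]
s=p["color"][:,:,::-1].copy()[160:290,380:510]
cv2.imwrite('pics/t7.png',np.hstack([cv2.resize(a,(480,360),interpolation=cv2.INTER_CUBIC),cv2.resize(s,(310,360))]))
E
```

```text
jar_mid 0.71 [306.5 223. ] [0.7029 0.0267 0.09  ]
jar_mid 0.67 [447.5 225.3] [0.5446 0.2993 0.09  ]
jar_mid 0.63 [338.9 234.4] [0.6929 0.1037 0.09  ]
jar_mid 0.59 [442.7 237. ] [0.5815 0.3001 0.09  ]
jar_mid 0.75 [272.6 190.8] [0.6565 0.0883 0.09  ]
jar_mid 0.57 [309.5 193.2] [6.505e-01 3.000e-04 9.000e-02]
pan 0.57 [445.8 239.2] [0.5636 0.3081 0.066 ]
pan 0.82 [172.3 227.9] [0.5697 0.3329 0.066 ]
```

View pics/t7.png

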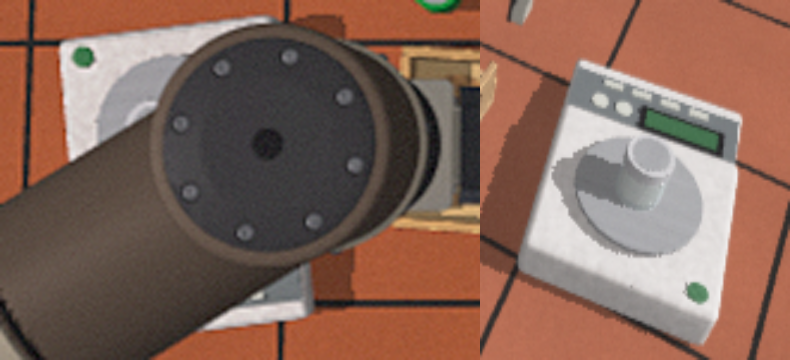

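The jar stands upright near the pan centre. Next I fetch the round bottle.

>>> send_rows([
  [[0.005,-0.049,0],0],
  [[0.01,-0.098,0],0],
  [[0.015,-0.147,0],0],
  [[0.02,-0.196,0],0],
  [[0.025,-0.245,0],0],
])

```text
clock: 28.15
tool_pos: [0.5036, -0.0952, 0.2452]
orientation: [-180.0, 0.0, -179.8]
force: [1.0, 0.7, -0.5]
opening: 0.0875
gripper_force: 0.0
```

>>> send_rows([
  [[0.006,-0.049,0],0],
  [[0.012,-0.098,0],0],
  [[0.018,-0.147,0],0],
  [[0.025,-0.195,0],0],
  [[0.0285,-0.238,0],0],
])

```text
clock: 28.57
tool_pos: [0.4808, -0.2864, 0.2451]
orientation: [180.0, -0.0, -179.9]
force: [-0.2, 0.8, 0.3]
opening: 0.0877
gripper_force: 0.0
```

>>> send_rows([
  [[0,0,0.02],0],
  [[0,0,0.06],0],
  [[0,0,0.09],0],
  [[0,0,0.103],0],
  [[0,0,0.106],0],
])

```text
clock: 28.98
tool_pos: [0.4803, -0.2842, 0.1581]
orientation: [179.9, -0.2, -179.9]
force: [0.2, 0.2, 0.6]
opening: 0.0873
gripper_force: 0.0
```

>>> send_rows([
  [[0,0,0],0],
  [[0,0,0],0],
  [[0,0,0],0],
  [[0,0,0],0],
  [[0,0,0],0],
], gripper=0.2)

```text
clock: 29.4
tool_pos: [0.4813, -0.2851, 0.1615]
orientation: [-180.0, 0.1, -180.0]
force: [-0.3, -0.2, -0.3]
opening: 0.0598
gripper_force: 0.0
```

>>> send_rows([
  [[0,0,0],0],
  [[0,0,0],0],
  [[0,0,0],0],
  [[0,0,0],0],
  [[0,0,0],0],
])

```text
clock: 29.82
tool_pos: [0.4808, -0.2852, 0.1605]
orientation: [-180.0, 0.0, -180.0]
force: [0.3, -0.7, 0.5]
opening: 0.0293
gripper_force: 30.0
```

>>> send_rows([
  [[0,0,0],0],
  [[0,0,0],0],
  [[0,0,0],0],
  [[0,0,0],0],
  [[0,0,0],0],
])

```text
clock: 30.23
tool_pos: [0.4808, -0.2852, 0.1605]
orientation: [-180.0, 0.0, -180.0]
force: [-1.2, -0.6, 0.9]
opening: 0.0292
gripper_force: 30.0
```

>>> send_rows([
  [[0,0,-0.015],0],
  [[0,0,-0.04],0],
  [[0,0,-0.07],0],
  [[0,0,-0.095],0],
  [[0,0,-0.106],0],
])

```text
clock: 30.65
tool_pos: [0.4815, -0.2853, 0.2475]
orientation: [-180.0, 0.2, -180.0]
force: [-0.3, -0.7, -2.3]
opening: 0.0296
gripper_force: 30.0
```

>>> send_rows([
  [[-0.004,0.02,0],0],
  [[-0.013,0.06,0],0],
  [[-0.023,0.107,0],0],
  [[-0.0335,0.155,0],0],
  [[-0.044,0.203,0],0],
])

```text
clock: 31.07
tool_pos: [0.5154, -0.1211, 0.2443]
orientation: [180.0, -0.1, 179.9]
force: [1.3, 0.3, -3.2]
opening: 0.0297
gripper_force: 30.0
```

>>> send_rows([
  [[-0.0105,0.048,0],0],
  [[-0.021,0.096,0],0],
  [[-0.032,0.144,0],0],
  [[-0.042,0.19,0],0],
  [[-0.048,0.225,0],0],
])

```text
clock: 31.48
tool_pos: [0.5543, 0.0602, 0.2442]
orientation: [180.0, -0.1, -179.9]
force: [0.3, -0.5, -2.0]
opening: 0.0296
gripper_force: 30.0
```

>>> send_rows([
  [[-0.0025,0.012,0],0],
  [[-0.0025,0.0165,0.01],0],
  [[-0.0025,0.0165,0.04],0],
  [[-0.0025,0.0165,0.07],0],
  [[-0.0025,0.0165,0.085],0],
])

```text
clock: 31.9
tool_pos: [0.5541, 0.0692, 0.1734]
orientation: [-179.9, -0.3, 179.9]
force: [-1.3, -1.3, -2.1]
opening: 0.0292
gripper_force: 30.0
```

>>> send_rows([
  [[0,0,0.004],0],
  [[0,0,0.008],0],
  [[0,0,0.01],0],
  [[0,0,0.011],0],
  [[0,0,0.0115],0],
])

```text
clock: 32.32
tool_pos: [0.5567, 0.0704, 0.1687]
orientation: [180.0, 0.1, -180.0]
force: [-0.8, -0.2, -2.1]
opening: 0.0291
gripper_force: 30.0
```

>>> send_rows([
  [[0,0,0.0003],0],
  [[0,0,0.0006],0],
  [[0,0,0.001],0],
  [[0,0,0.0012],0],
  [[0,0,0.0012],0],
])

```text
clock: 32.73
tool_pos: [0.5563, 0.0706, 0.1672]
orientation: [180.0, 0.0, -180.0]
force: [-0.8, -0.5, -2.1]
opening: 0.0295
gripper_force: 30.0
```

>>> send_rows([
  [[0,0,0.0003],0],
  [[0,0,0.0006],0],
  [[0,0,0.001],0],
  [[0,0,0.0012],0],
  [[0,0,0.0012],0],
])

```text
clock: 33.15
tool_pos: [0.5565, 0.0705, 0.1664]
orientation: [-180.0, 0.0, -180.0]
force: [-0.3, -0.3, 2.3]
opening: 0.0295
gripper_force: 30.0
```

>>> send_rows([
  [[0,0,0],0],
  [[0,0,0],0],
  [[0,0,0],0],
  [[0,0,0],0],
  [[0,0,0],0],
])

```text
clock: 33.57
tool_pos: [0.5565, 0.0705, 0.1664]
orientation: [180.0, 0.0, -180.0]
force: [-1.5, -0.2, 5.2]
opening: 0.0294
gripper_force: 30.0
```

>>> send_rows([
  [[0,0,0],0],
  [[0,0,0],0],
  [[0,0,0],0],
  [[0,0,0],0],
  [[0,0,0],0],
], gripper=1)

```text
clock: 33.98
tool_pos: [0.5562, 0.0705, 0.1658]
orientation: [-180.0, -0.0, -180.0]
force: [0.5, -0.2, 0.3]
opening: 0.0573
gripper_force: 0.0
```

>>> send_rows([
  [[0,0,0],0],
  [[0,0,-0.02],0],
  [[0,0,-0.05],0],
  [[0,0,-0.08],0],
  [[0,0,-0.1],0],
])

```text
clock: 34.4
tool_pos: [0.5568, 0.0706, 0.2482]
orientation: [180.0, 0.1, -180.0]
force: [1.1, 1.0, -0.2]
opening: 0.0863
gripper_force: 0.0
```

>>> send_rows([
  [[0.019,-0.045,0],0],
  [[0.038,-0.09,0],0],
  [[0.058,-0.135,0],0],
  [[0.077,-0.18,0],0],
  [[0.097,-0.225,0],0],
])

```text
clock: 34.82
tool_pos: [0.4778, -0.1108, 0.2463]
orientation: [180.0, 0.0, -179.9]
force: [0.7, -0.2, -0.6]
opening: 0.0873
gripper_force: 0.0
```

>>> send_rows([
  [[0.019,-0.045,0],0],
  [[0.038,-0.09,0],0],
  [[0.058,-0.135,0],0],
  [[0.078,-0.18,0],0],
  [[0.0975,-0.2255,0],0],
])

```text
clock: 35.23
tool_pos: [0.3997, -0.2914, 0.2464]
orientation: [-180.0, 0.0, -180.0]
force: [-0.0, 0.4, -0.6]
opening: 0.0878
gripper_force: 0.0
```

>>> send_rows([
  [[0,0,0.02],0],
  [[0,0,0.06],0],
  [[0,0,0.1],0],
  [[0,0,0.125],0],
  [[0,0,0.13],0],
])

```text
clock: 35.65
tool_pos: [0.3986, -0.2895, 0.1387]
orientation: [179.9, -0.3, 179.9]
force: [-0.5, 0.2, 0.6]
opening: 0.0876
gripper_force: 0.0
```

>>> send_rows([
  [[0,0,0],0],
  [[0,0,0],0],
  [[0,0,0],0],
  [[0,0,0],0],
  [[0,0,0],0],
], gripper=0.4)

```text
clock: 36.07
tool_pos: [0.4014, -0.29, 0.1433]
orientation: [-180.0, 0.1, -180.0]
force: [0.3, -0.0, 0.7]
opening: 0.0602
gripper_force: 0.0
```

>>> send_rows([
  [[0,0,0],0],
  [[0,0,0],0],
  [[0,0,0],0],
  [[0,0,0],0],
  [[0,0,0],0],
])

```text
clock: 36.48
tool_pos: [0.4012, -0.2899, 0.1427]
orientation: [-180.0, 0.1, -180.0]
force: [-0.2, 2.3, 6.4]
opening: 0.0483
gripper_force: 30.0
```

>>> send_rows([
  [[0,0,-0.015],0],
  [[0,0,-0.04],0],
  [[0,0,-0.07],0],
  [[0,0,-0.095],0],
  [[0,0,-0.106],0],
])

```text
clock: 36.9
tool_pos: [0.4015, -0.2902, 0.2292]
orientation: [-179.9, 0.1, -180.0]
force: [0.7, -0.2, -1.4]
opening: 0.0483
gripper_force: 30.0
```

>>> send_rows([
  [[-0.005,0.02,0],0],
  [[-0.016,0.055,0],0],
  [[-0.03,0.1,0],0],
  [[-0.044,0.145,0],0],
  [[-0.058,0.19,0],0],
])

```text
clock: 37.32
tool_pos: [0.4467, -0.1365, 0.2261]
orientation: [180.0, -0.1, 179.9]
force: [1.6, -0.6, -2.6]
opening: 0.0483
gripper_force: 30.0
```

>>> send_rows([
  [[-0.014,0.045,0],0],
  [[-0.028,0.09,0],0],
  [[-0.042,0.135,0],0],
  [[-0.053,0.17,0],0],
  [[-0.057,0.192,0],0],
])

```text
clock: 37.73
tool_pos: [0.4933, 0.0185, 0.2261]
orientation: [180.0, -0.0, -179.9]
force: [0.8, -0.1, -1.2]
opening: 0.0486
gripper_force: 30.0
```

>>> send_rows([
  [[0,0,0],0],
  [[0,0,0.02],0],
  [[0,0,0.055],0],
  [[0,0,0.08],0],
  [[0,0,0.088],0],
])

```text
clock: 38.15
tool_pos: [0.4904, 0.0148, 0.153]
orientation: [-179.9, -0.3, 180.0]
force: [-0.5, -0.6, -1.9]
opening: 0.0486
gripper_force: 30.0
```

>>> send_rows([
  [[0,0,0.003],0],
  [[0,0,0.006],0],
  [[0,0,0.008],0],
  [[0,0,0.009],0],
  [[0,0,0.009],0],
])

```text
clock: 38.57
tool_pos: [0.4931, 0.0158, 0.15]
orientation: [180.0, 0.1, -180.0]
force: [-0.1, -0.9, -2.3]
opening: 0.0487
gripper_force: 30.0
```

>>> send_rows([
  [[0,0,0.0003],0],
  [[0,0,0.0006],0],
  [[0,0,0.001],0],
  [[0,0,0.0012],0],
  [[0,0,0.0012],0],
])

```text
clock: 38.98
tool_pos: [0.493, 0.0158, 0.1487]
orientation: [180.0, 0.0, -180.0]
force: [-1.3, 0.0, 2.2]
opening: 0.048
gripper_force: 30.0
```

>>> send_rows([
  [[0,0,0],0],
  [[0,0,0],0],
  [[0,0,0],0],
  [[0,0,0],0],
  [[0,0,0],0],
], gripper=1)

```text
clock: 39.4
tool_pos: [0.4927, 0.0157, 0.1483]
orientation: [-180.0, -0.0, -180.0]
force: [0.6, -0.3, -0.4]
opening: 0.076
gripper_force: 0.0
```

>>> send_rows([
  [[0,0,0],0],
  [[0,0,-0.02],0],
  [[0,0,-0.05],0],
  [[0,0,-0.08],0],
  [[0,0,-0.1],0],
])

```text
clock: 39.82
tool_pos: [0.4932, 0.0158, 0.2304]
orientation: [180.0, 0.1, -180.0]
force: [1.7, 0.4, 0.0]
opening: 0.0878
gripper_force: 0.0
```

>>> send_rows([
  [[-0.009,-0.043,0],0],
  [[-0.018,-0.086,0],0],
  [[-0.027,-0.129,0],0],
  [[-0.036,-0.172,0],0],
  [[-0.045,-0.215,0],0],
])

```text
clock: 40.23
tool_pos: [0.5289, -0.1578, 0.2285]
orientation: [180.0, 0.0, -179.9]
force: [1.0, 0.3, 0.5]
opening: 0.0875
gripper_force: 0.0
```

>>> send_rows([
  [[-0.009,-0.043,0],0],
  [[-0.018,-0.086,0],0],
  [[-0.027,-0.129,0],0],
  [[-0.036,-0.165,0],0],
  [[-0.04,-0.1795,0],0],
])

```text
clock: 40.65
tool_pos: [0.5611, -0.3033, 0.2277]
orientation: [-180.0, -0.0, 179.9]
force: [0.6, 0.7, 0.7]
opening: 0.0877
gripper_force: 0.0
```

>>> send_rows([
  [[0,0,0.01],0],
  [[0,0,0.045],0],
  [[0,0,0.075],0],
  [[0,0,0.088],0],
  [[0,0,0.0915],0],
])

```text
clock: 41.07
tool_pos: [0.5594, -0.2987, 0.1525]
orientation: [179.9, -0.3, -180.0]
force: [0.1, -0.1, 0.6]
opening: 0.088
gripper_force: 0.0
```

>>> send_rows([
  [[0,0,0],0],
  [[0,0,0],0],
  [[0,0,0],0],
  [[0,0,0],0],
  [[0,0,0],0],
], gripper=0.25)

```text
clock: 41.48
tool_pos: [0.5613, -0.2999, 0.1562]
orientation: [-180.0, 0.1, -180.0]
force: [0.4, 0.3, -0.4]
opening: 0.06
gripper_force: 0.0
```

>>> send_rows([
  [[0,0,0],0],
  [[0,0,0],0],
  [[0,0,0],0],
  [[0,0,0],0],
  [[0,0,0],0],
])

```text
clock: 41.9
tool_pos: [0.5608, -0.3, 0.1552]
orientation: [-180.0, 0.0, -180.0]
force: [0.0, 0.4, 0.8]
opening: 0.0353
gripper_force: 30.0
```

>>> send_rows([
  [[0,0,0],0],
  [[0,0,0],0],
  [[0,0,0],0],
  [[0,0,0],0],
  [[0,0,0],0],
])

```text
clock: 42.32
tool_pos: [0.5608, -0.2999, 0.1552]
orientation: [-180.0, 0.0, -180.0]
force: [-0.9, -0.5, 1.4]
opening: 0.0356
gripper_force: 30.0
```

>>> send_rows([
  [[0,0,-0.015],0],
  [[0,0,-0.04],0],
  [[0,0,-0.07],0],
  [[0,0,-0.095],0],
  [[0,0,-0.106],0],
])

```text
clock: 42.73
tool_pos: [0.5617, -0.3002, 0.2436]
orientation: [-179.9, 0.2, -180.0]
force: [1.0, -0.1, -2.0]
opening: 0.0355
gripper_force: 30.0
```

>>> send_rows([
  [[0.001,0.02,0],0],
  [[0.003,0.055,0],0],
  [[0.006,0.1,0],0],
  [[0.008,0.145,0],0],
  [[0.01,0.185,0],0],
])

```text
clock: 43.15
tool_pos: [0.5519, -0.1502, 0.2396]
orientation: [180.0, -0.0, 180.0]
force: [0.3, 0.1, -1.1]
opening: 0.0356
gripper_force: 30.0
```

>>> send_rows([
  [[0.002,0.04,0],0],
  [[0.004,0.08,0],0],
  [[0.005,0.11,0],0],
  [[0.005,0.13,0],0],
  [[0.005,0.135,0],0],
])

```text
clock: 43.57
tool_pos: [0.5484, -0.0415, 0.2399]
orientation: [180.0, -0.0, -179.9]
force: [0.1, 0.5, -1.2]
opening: 0.0353
gripper_force: 30.0
```

>>> send_rows([
  [[0,0,0],0],
  [[0,0,0.02],0],
  [[0,0,0.055],0],
  [[0,0,0.08],0],
  [[0,0,0.088],0],
])

```text
clock: 43.98
tool_pos: [0.5468, -0.0451, 0.1663]
orientation: [-180.0, -0.3, 179.9]
force: [-0.1, -0.7, -1.7]
opening: 0.0351
gripper_force: 30.0
```

>>> send_rows([
  [[0,0,0.003],0],
  [[0,0,0.006],0],
  [[0,0,0.008],0],
  [[0,0,0.009],0],
  [[0,0,0.009],0],
])

```text
clock: 44.4
tool_pos: [0.5491, -0.0439, 0.1631]
orientation: [180.0, 0.1, -180.0]
force: [-0.6, 0.1, -1.3]
opening: 0.0355
gripper_force: 30.0
```

>>> send_rows([
  [[0,0,0.0003],0],
  [[0,0,0.0006],0],
  [[0,0,0.001],0],
  [[0,0,0.0015],0],
  [[0,0,0.0015],0],
])

```text
clock: 44.82
tool_pos: [0.5488, -0.0438, 0.1612]
orientation: [180.0, 0.0, -180.0]
force: [0.1, 0.5, -0.7]
opening: 0.0354
gripper_force: 30.0
```

>>> send_rows([
  [[0,0,0.0003],0],
  [[0,0,0.0006],0],
  [[0,0,0.001],0],
  [[0,0,0.001],0],
  [[0,0,0.001],0],
])

```text
clock: 45.23
tool_pos: [0.5491, -0.0439, 0.1612]
orientation: [-180.0, 0.1, -180.0]
force: [-1.6, -0.5, 6.6]
opening: 0.0355
gripper_force: 30.0
```

>>> send_rows([
  [[0,0,0],0],
  [[0,0,0],0],
  [[0,0,0],0],
  [[0,0,0],0],
  [[0,0,0],0],
], gripper=1)

```text
clock: 45.65
tool_pos: [0.5487, -0.0439, 0.1601]
orientation: [-180.0, -0.0, -180.0]
force: [-0.0, -0.8, 0.6]
opening: 0.0632
gripper_force: 0.0
```

>>> send_rows([
  [[0,0,0],0],
  [[0,0,-0.02],0],
  [[0,0,-0.05],0],
  [[0,0,-0.09],0],
  [[0,0,-0.12],0],
])

```text
clock: 46.07
tool_pos: [0.5489, -0.0439, 0.2582]
orientation: [-180.0, 0.0, -180.0]
force: [0.1, 0.0, -0.2]
opening: 0.0873
gripper_force: 0.0
```

>>> send_rows([
  [[0.01,-0.045,-0.01],0],
  [[0.03,-0.09,-0.02],0],
  [[0.04,-0.135,-0.03],0],
  [[0.05,-0.18,-0.04],0],
  [[0.06,-0.22,-0.05],0],
])

```text
clock: 46.48
tool_pos: [0.5, -0.2215, 0.2969]
orientation: [-180.0, 0.0, -180.0]
force: [1.1, 1.1, -0.1]
opening: 0.0879
gripper_force: 0.0
```

>>> send_rows([
  [[0.01,-0.045,-0.01],0],
  [[0.03,-0.09,-0.02],0],
  [[0.04,-0.135,-0.03],0],
  [[0.05,-0.18,-0.03],0],
  [[0.06,-0.2,-0.03],0],
])

```text
clock: 46.9
tool_pos: [0.4521, -0.3833, 0.3206]
orientation: [-179.9, 0.0, 179.9]
force: [0.3, 0.5, -0.7]
opening: 0.0876
gripper_force: 0.0
```

```bash
python3 - <<'E'
from h import *
q=ctrl.snapshot("top"); p=ctrl.snapshot("scene"); a=q["color"][:,:,::-1].copy()
C=np.array([.520,.0155]);y=np.radians(-3.6);Rz=np.array([[np.cos(y),-np.sin(y)],[np.sin(y),np.cos(y)]])
a=cv2.resize(a[200:300,150:350],None,fx=4,fy=4,interpolation=cv2.INTER_CUBIC)
def circ(X,r,z,col):
    P=proj(q,[[X[0]+r*np.cos(t),X[1]+r*np.sin(t),z] for t in np.linspace(0,6.2,40)]); cv2.polylines(a,[((P-[150,200]+.5)*4).astype(int).reshape(-1,1,2)],True,col,1)
for l,r,z in (((.03,.058),.015,.13),((.03,-.058),.018,.122),((-.028,0),.0245,.114)): circ(C+Rz@l,r,z,(0,0,255))
circ((.5345,.297),.06,.066,(0,0,255)); circ((.5345,.297),.022,.114,(0,255,0))
s=cv2.resize(p["color"][160:285,290:500,::-1],(336,200),interpolation=cv2.INTER_CUBIC)
b=np.zeros((200,800,3),np.uint8); b[:,:336]=s
cv2.imwrite('pics/end.png',np.vstack([a,b])); print(ctrl.get_obs()["clock"])
for k,z in (("round_bottle_mid",.13),("multimeter",.03),("beaker",.045),("battery",.03)):
    d=ctrl.cut_out(q,k); print(k,[ (np.array(e["xy"])*[640,400]).round(1) for e in d[:2]])
E
```

```text
47.0
round_bottle_mid [array([281.1, 232.7])]
multimeter [array([363.1, 153.8])]
beaker [array([241.2, 160.5])]
battery [array([290.3, 161. ])]
```

View pics/end.png

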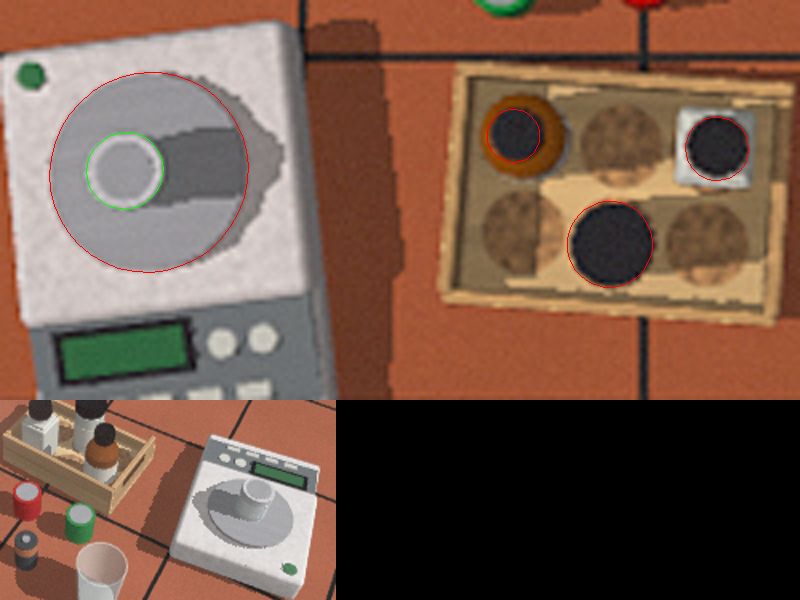

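The final views show the three bottles upright on their own pads, with the caps at their predicted circles. The jar is centred on the pan and the bystanders haven't moved, so I'm handing in.

```bash
python3 -c "
from h import *
print(ctrl.close_job())"
```

```text
the job is handed in; nothing more can be done
None
```

The job is handed in at 47 s of 144: the jar stands in the middle of the balance pan, all three bottles are back upright in the crate on their original pads, and the multimeter, beaker and battery look unmoved in the final pictures.

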